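# Press a sample board home in the test jig with its trigger clamp

### The arm

A 6-joint arm with a two-finger parallel gripper is mounted at the origin on the work surface; the furniture and walls round the work are solid. World frame = base frame: x ahead of the robot, y to its left, z up, the work surface at z = 0. Lengths are in m, angles in rad, forces in N, time in s.
With the tool pointing down it reaches from about 0.25 to 0.775 m from the base axis. Payload 8.9 kg.
Tool frame: the origin (TCP) lies on the centre line of the jaws, within the pads' length; the fingertips stand 17 mm ahead of it and the grasp point (between the pads) lies 2 mm behind it; z points along the fingers, y is the line along which they close (so a half turn about z gives the same grasp; the last joint's range is limited). The gripper opens to 85 mm and grips with 20 to 120 N. Pads are 22 mm wide; open, the fingers measure 114 mm over their backs; the gripper's body (76 mm by 85 mm) begins 54 mm behind the grasp point. The pads swing forward as they close: fully open they stand 13 mm farther back than shut.
Start: joints at [-1.355, 0.291, -0.153, 1.127, 0, 1.431], TCP at [0.182, -0.492, 0.248] pointing down, gripper open.
Joint ranges: [-2.52, 2.52], [-0.91, 1.74], [-1.3, 1.37], [-1.96, 2.02], [-1.52, 1.47], [-3.14, 3.14]. Speed limits (rad/s): [2.22, 2.22, 2.79, 3.14, 3.14, 3.14].

### API

Orientations are given as a unit quaternion [x, y, z, w].
In Python, from station import get_state, eyes, env, nets gives the robot as it stands.
- The arm moves only by the tool carry_out, never from a script. Its argument "targets" is one flat list of numbers, 7 for each row, row after row: the turn, a rotation vector about the tool's x, y, z in degrees, then the shift along the tool's x, y, z in cm, then the finger opening in cm, from 0 to 8.54. In form: [rx, ry, rz, x, y, z, grip, rx, ry, rz, x, y, z, grip, ...]. A call has 1 to 8 rows; each row shifts and turns the commanded pose from where the row before left it, along the tool's axes as they then stand; what a row does not reach is not made up. A row lasts 1/8 s, in which the tool goes at most 62.5 mm and 10.7 degrees, less where a joint would pass 70% of its speed; a pose out of reach is approached as far as the arm can. A call with a gripper value outside its range is refused whole. The fingers move at their own pace and stop on an object; "squeeze" is the grip in N (left out, the last holds). Time passes only in rows, so rows that do not move let the fingers close. It gives the time, the measured TCP pose, the force, the opening and the grip force at its end, in the units of the state.
- get_state(): the state, without advancing time (a new reading comes with each control period).
- eyes.get_image(name): name is "scene" or "side" or "wrist"; returns a dict with "frame" (400x640x3 uint8, red, green, blue), "camera_matrix" (3x3 intrinsics, pixels), "k1" (the pictures are not rectified: a ray, as slopes to the right and down, at radius r is drawn at 1 + k1 r^2 times it, then the intrinsics apply), "T" (4x4, takes a point from camera to world coordinates). Camera axes: x right, y down, z forward; pixel columns grow to the right and rows downward; lengths in m; the calibration is good to about 2 mm. A picture is of the moment at which its call begins. There is no depth.
- env.job_done(): hands the job in; it is judged then, once.
Trained networks look in a picture, given as the dict that the camera call returned (one of the last four; its "shot" number tells which), for a name from the list of things; names that differ only in an ending like _2 or _b are one class to them, and where a whole thing is asked for, a point or a joint stands for the part that bears it (a point fixed in the world has none). Each returns a list of dicts, best first, with "conf" (0 to 1); they miss things now and then, are a little off and sometimes report something else, mostly with a low value. They report only what shows in the picture. A call takes as long as a camera call. They do not tell look-alikes from the thing itself.
- nets.masks_of(query, picture): "region" (400x640 bool, what is visible of it) and "bbox" ([centre column, centre row, width, height] as shares, 0 to 1, of the picture: columns of its width, rows of its height, round what is visible of it).
- nets.spot_point(query, picture): "at" ([column, row] as shares, 0 to 1, of the picture: columns of its width, rows of its height: a listed point, or the origin of a listed thing).
The state is a dict: "time": time; "q": joint angles; "qd": joint speeds; "joint_efforts": joint torques, N m; "ee_pos": TCP position; "tcp_rot": TCP orientation; "force": force on the tool from outside, world axes, zero at the start; "torque": the same for the moment, N m; "finger_gap": finger opening in m; "grasp_force": force on a finger pad.
Only numpy, scipy, OpenCV 4.12 (cv2) and the standard library are available. Lean on these libraries where they do the work, as an engineer would, in place of code of your own. Each camera call takes 0.05 s, during which the arm holds its last target. There are 200 camera calls.

### The job

The green sample board lies in the card guides of the test jig, not yet plugged in: squeeze the clamp's black sprung trigger towards its orange fixed grip, stroke after stroke, to walk the jaw onto the board and press it fully home in the edge socket, and stop as soon as it goes solid, because the board cracks if the jaw presses with more than 25 N. Then press the release tab down and keep it down until the jaw has run all the way back, so that the board stays plugged in with no load on it. Do not touch the board, nor push the jaw or its bar by hand, and leave the other things on the bench where they are.

Things in the scene. Friction and masses are not known exactly. Their poses are not given: they have to be found in the camera images.
- clamp_jig: test jig, bolted down: aluminium plate 250 x 84 x 10 mm with an orange ratchet bar-clamp head. Own x runs along the clamp bar from head to socket (the way the jaw presses), z up; origin on the bench under the trigger's pivot (pivot z 55). In its frame, mm: head x -60 to 40, y +-13, up to z 68; fixed grip x -27 to -7, y +-11, upright to z 117; card guides x 54 to 133, up to z 30
- grip_back (a point): rear face of the fixed grip (away from the trigger), in the jig's frame x -27, y 0, z 100 mm
- trigger_front (a point): front of the trigger's bulge, where to pull, on the side away from the fixed grip: in the jig's frame at rest x 33, y 0, z 91 mm (60 mm in front of the grip's rear face), fully squeezed about x 10, z 100 (37 mm). The trigger is a black bar 20 mm wide that stands out of the head (top z 68) to about z 112 mm
- clamp_trigger (a joint): trigger, rad: 0 at rest, 0.56 fully squeezed. Its spring returns it, 2 to 3 N at the bulge. A full squeeze walks the bar 8 mm (two teeth of 4 mm; the first 0.1 rad only drops the drive pawl into the teeth). The lever doubles the force, but rubbing and the springs take part of it: fingers squeezing with 17 N stall at about 12 to 18 N at the jaw, with 30 N at about 30 N
- clamp_bar: toothed steel bar 12 mm wide, z 20 to 33 mm, with a black end stop at its rear (x -88) and the jaw at its front; origin that of the jig moved along the jig's x by the bar's travel: 0 fully back, 52 mm at most. A pawl holds every tooth gained (about 3, 7, 11 ... mm); a return spring runs the bar back to 0 at about 50 mm/s while the release tab is down and the trigger free
- jaw_pad: the jaw: steel and rubber pressure pad 28 mm wide, z 16 to 36 mm above the bench, on the front end of the bar, sprung with 9 N per mm and 6 mm of give; its origin is that of the bar, less its give
- jaw_face (a point): centre of the pad's front face, 25 mm above the bench; at bar travel 0 it is 50 mm ahead of the jig's origin
- tab_top (a point): middle of the upper face of the release tab's black thumb plate, 26 mm along the bar x 22 mm, behind the head: in the jig's frame x -86, y 0, z 52 mm when up. Nothing but the low bar lies under it
- release_tab (a joint): release tab, rad: below 0.08 when the pawl sits in a tooth and about 0.13 as it rides over one; 0.24 fully down. It goes down 10 mm at its middle with 3 to 6 N; the pawl is clear of the teeth above 0.17
- sample_board: green circuit board 48 x 70 mm, 2 mm thick with parts up to 11 mm, lying lengthwise in the card guides; origin under its middle, its y axis points into the socket; 25 to 40 g; fragile
- board_edge (a point): middle of the board's front edge, 35 mm ahead of its origin
- edge_socket: black card-edge socket 80 mm wide, 40 mm high, its place along the jig differs by 12 mm; x points as the jig's does. Origin on the bench under the end stop of its slot, 14 mm inside its mouth; the board is home when its front edge meets the stop. Two brass springs grip the board's sides: about 6 to 14 N at the jaw to enter them, then 3 to 8 N to slide on
- solvent_bottle: white bottle with a blue collar, 67 mm across, 142 mm high, origin under its middle; to be left alone
- waffle_pack: black chip tray 51 x 51 x 6 mm, origin under its middle; to be left alone
- spare_board: yellow circuit board 36 x 45 mm, origin under its middle; to be left alone
- parts_cup: white cup 57 mm across, 24 mm high, origin under its middle; to be left alone
- red_screwdriver: red screwdriver 143 mm long, lying flat, origin under its middle; to be left alone
- loupe: black eye loupe 36 mm across and 36 mm high, origin under its middle; to be left alone
Things that resemble listed ones, but are neither listed nor needed, are in the scene too. There is more than one size of the sample_board; the job needs the smallest.

How it is judged:
On the way:
1. the board is fully home in the socket, its front edge within 1.2 mm of the end stop (x of board_edge in the frame of edge_socket above -0.0012 m), for 0.2 s.
At the end, for the whole second after the job is handed in: the board's front edge is within 1.2 mm of the socket's end stop and at rest, the jaw has run back to within 3 mm of its start of travel, and trigger and release tab are let go (x of board_edge in the frame of edge_socket above -0.0012 m and x of jaw_face in the frame of clamp_jig below 0.053 m and value of joint release_tab below 0.14 rad and value of joint clamp_trigger below 0.05 rad and linear speed of sample_board below 0.01 m/s); the robot touches nothing.
It fails at once if the jaw pressed the board with more than 25 N (contact force between jaw_pad and sample_board above 25 N).
It fails at once if the robot touched the board (contact force between any of the fingers, the arm and sample_board above 0.5 N).
It fails at once if the robot pushed the jaw or its bar directly (contact force between any of the fingers, the arm and clamp_bar above 1 N).
It fails at once if something else on the bench was shifted by more than 15 mm (distance of any of solvent_bottle, waffle_pack, spare_board, parts_cup, red_screwdriver, loupe from where it was at the start of the episode above 0.015 m).
It also fails if it takes over 64 s, if anything falls off the work surface, if the arm or the gripper's body presses on something with over 40 N, if the wrist force passes 120 N, or if a joint passes its speed limit or range.

## Working session

There is one attempt and no reset: what is moved stays moved. The work goes in short steps, Python scripts to look and compute and a tool call to move; the robot and the scene stay as the last step left them, time stands still between calls to the robot, and variables do not carry over. Pictures are saved under pics/ and viewed, at most 10 in all, crops included, and the job is handed in when it is done.

Besides the shell and the picture viewer there is one more tool, called after ">>>" as name(argument=value, ...) on one line, values as JSON. carry_out: Moves the arm, as the interface text tells. Its arguments: {"type":"object","properties":{"targets":{"type":"array","items":{"type":"number"}},"squeeze":{"type":"number"}},"required":["targets"]}

```bash
mkdir -p pics; ls
cat > h.py <<'E'
import numpy as np, cv2
from station import get_state, eyes, env, nets
def ray(p,u,v):
    K=p["camera_matrix"]; k=p["k1"]
    d=np.array([(u-K[0,2])/K[0,0],(v-K[1,2])/K[1,1]]); s=d.copy()
    for _ in range(30): s=d/(1+k*(s@s))
    T=p["T"]; return T[:3,3], T[:3,:3]@np.array([s[0],s[1],1.])
def atz(p,u,v,z):
    o,d=ray(p,u,v); return o+d*(z-o[2])/d[2]
def proj(p,X):
    T=p["T"]; c=T[:3,:3].T@(np.array(X)-T[:3,3]); s=c[:2]/c[2]; s=s*(1+p["k1"]*(s@s)); K=p["camera_matrix"]
    return K[0,0]*s[0]+K[0,2],K[1,1]*s[1]+K[1,2]
def save(p,n): cv2.imwrite("pics/"+n,p["frame"][:,:,::-1])
E
python3 - <<'E'
from h import *
print(get_state())
for n in("scene","side"):
    p=eyes.get_image(n); save(p,n+"0.png"); print(n,p["T"].round(3).tolist())
    for q,z in(("clamp_jig",0),("grip_back",.1),("trigger_front",.091),("tab_top",.052),("edge_socket",0),("sample_board",.01),("board_edge",.015),("jaw_face",.025)):
        for r in nets.spot_point(q,p)[:2]:
            u,v=r["at"][0]*640,r["at"][1]*400; print(q,round(r["conf"],2),round(u),round(v),atz(p,u,v,z).round(3))
E
```

```text
pics
{'time': 0.0, 'q': array([-1.35529782e+00,  2.91280376e-01, -1.54089511e-01,  1.12672901e+00,
        6.73266661e-06,  1.43150745e+00]), 'qd': array([ 0.00099874, -0.00039534, -0.00013678,  0.0007509 ,  0.00069546,
        0.00159867]), 'joint_efforts': array([ 4.96829125e-04, -5.37144542e+01,  3.31364179e+01,  1.62461872e-02,
       -1.69176355e-04,  3.53680754e-06]), 'ee_pos': array([ 0.18230291, -0.49189533,  0.24774599]), 'tcp_rot': array([ 9.84306748e-01,  1.76464730e-01, -2.14472900e-05, -6.50942853e-04]), 'force': array([-0.78136146, -0.31778258,  0.42783504]), 'torque': array([-0.00975251,  0.02028258, -0.01012699]), 'grasp_force': 0.0, 'finger_gap': 0.08558550852627779}
scene [[0.842, -0.458, 0.285, 0.075], [-0.54, -0.724, 0.43, -0.281], [0.009, -0.515, -0.857, 1.228], [0.0, 0.0, 0.0, 1.0]]
sample_board 0.77 256 135 [0.468 0.678 0.01 ]
sample_board 0.75 274 180 [0.427 0.483 0.01 ]
board_edge 0.69 248 129 [0.457 0.716 0.015]
board_edge 0.61 278 166 [0.467 0.52  0.015]
side [[0.983, 0.108, -0.148, 0.641], [0.182, -0.652, 0.736, -0.722], [-0.018, -0.751, -0.661, 0.976], [0.0, 0.0, 0.0, 1.0]]
clamp_jig 0.59 309 239 [0.424 0.181 0.   ]
grip_back 0.69 301 217 [0.412 0.16  0.1  ]
grip_back 0.19 248 335 [ 0.376 -0.201  0.1  ]
trigger_front 0.48 316 207 [0.439 0.212 0.091]
edge_socket 0.39 338 337 [ 0.551 -0.111  0.   ]
sample_board 0.88 333 170 [0.442 0.477 0.01 ]
sample_board 0.72 357 139 [0.494 0.659 0.01 ]
board_edge 0.91 340 167 [0.461 0.49  0.015]
board_edge 0.7 328 206 [0.455 0.304 0.015]
```

View pics/scene0.png

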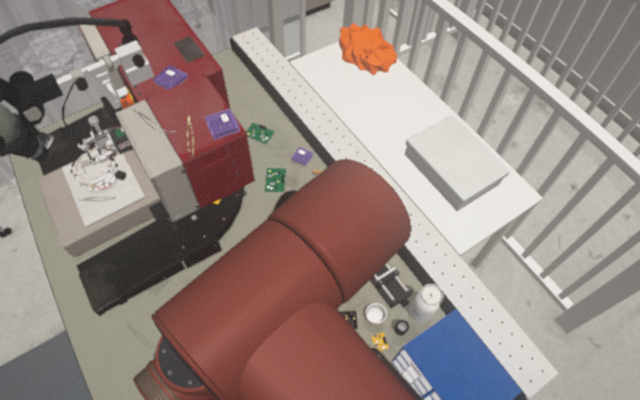

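View pics/side0.png

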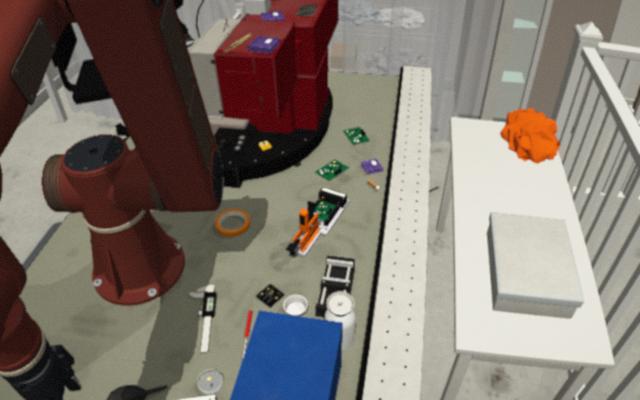

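The side view shows the orange clamp head at about (308,220), the socket at (332,195) and the tab at (293,247). The arm blocks the jig in the scene view, so I'll move it so the wrist camera can look at the jig.

Run:
```python
from h import *
p=eyes.get_image("wrist"); print(p["T"].round(3).tolist(),p["camera_matrix"].tolist(),p["k1"])
p=eyes.get_image("side")
for n,u,v,z in(("tab",293,247,.052),("griptop",303,209,.117),("sock",334,194,.04)): print(n,atz(p,u,v,z).round(3))
cv2.imwrite("pics/c0.png",cv2.resize(p["frame"][170:270,250:380,::-1],None,fx=6,fy=6,interpolation=cv2.INTER_CUBIC))
s=get_state();from scipy.spatial.transform import Rotation as R
print(R.from_quat(s["tcp_rot"]).as_matrix().round(3))
for t in([.38,.05,.3],[.40,.1,.3]): print(R.from_quat(s["tcp_rot"]).inv().apply(np.array(t)-s["ee_pos"]))
```

```text
[[0.346, -0.905, -0.247, 0.245], [-0.938, -0.334, -0.092, -0.469], [0.001, 0.264, -0.965, 0.374], [0.0, 0.0, 0.0, 1.0]] [[352.1658346211007, 0.0, 314.6048710586359], [0.0, 352.1658346211007, 196.60652862571283], [0.0, 0.0, 1.0]] -0.06794789073063345
tab [0.401 0.098 0.052]
griptop [0.414 0.173 0.117]
sock [0.469 0.33  0.04 ]
[[ 0.938  0.347 -0.   ]
 [ 0.347 -0.938 -0.   ]
 [-0.     0.    -1.   ]]
[ 0.37370349 -0.43987226 -0.05170173]
[ 0.40982834 -0.47980965 -0.05170309]
```

View pics/c0.png

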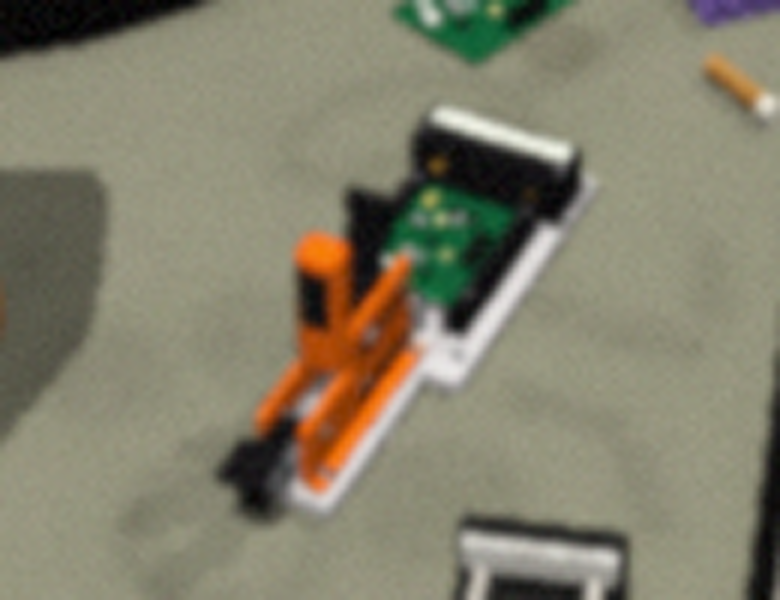

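```bash
cat >> h.py <<'E'
from scipy.spatial.transform import Rotation as R
def rows(target,yaw_deg_x,n,grip):
    """n equal rows to target pos, tool straight down with tool x at yaw; shift in frame before each row's turn"""
    s=get_state(); r=R.from_quat(s["tcp_rot"]); x=r.as_matrix()[:,0]; cur=np.degrees(np.arctan2(x[1],x[0]))
    t=-((yaw_deg_x-cur+180)%360-180)/n; d=(np.array(target)-s["ee_pos"])/n; out=[]
    for i in range(n):
        out+= [0,0,round(t,1)]+(r.inv().apply(d)*100).round(2).tolist()+[grip]; r=r*R.from_rotvec([0,0,np.radians(t)])
    return out
E
python3 -c "
from h import *
o=rows([.38,.2,.31],164,16,8.5)
print(o[:56]);print(o[56:])"
```

```text
[0, 0, np.float64(-9.0), 2.66, -3.63, -0.39, 8.5, 0, 0, np.float64(-9.0), 3.2, -3.17, -0.39, 8.5, 0, 0, np.float64(-9.0), 3.65, -2.63, -0.39, 8.5, 0, 0, np.float64(-9.0), 4.02, -2.03, -0.39, 8.5, 0, 0, np.float64(-9.0), 4.28, -1.38, -0.39, 8.5, 0, 0, np.float64(-9.0), 4.45, -0.69, -0.39, 8.5, 0, 0, np.float64(-9.0), 4.5, 0.01, -0.39, 8.5, 0, 0, np.float64(-9.0), 4.44, 0.71, -0.39, 8.5]
[0, 0, np.float64(-9.0), 4.28, 1.4, -0.39, 8.5, 0, 0, np.float64(-9.0), 4.01, 2.05, -0.39, 8.5, 0, 0, np.float64(-9.0), 3.64, 2.65, -0.39, 8.5, 0, 0, np.float64(-9.0), 3.18, 3.18, -0.39, 8.5, 0, 0, np.float64(-9.0), 2.64, 3.64, -0.39, 8.5, 0, 0, np.float64(-9.0), 2.04, 4.01, -0.39, 8.5, 0, 0, np.float64(-9.0), 1.39, 4.28, -0.39, 8.5, 0, 0, np.float64(-9.0), 0.71, 4.44, -0.39, 8.5]
```

>>> carry_out(targets=[0,0,-9,2.7,-3.6,-0.4,8.5,0,0,-9,3.2,-3.2,-0.4,8.5,0,0,-9,3.6,-2.6,-0.4,8.5,0,0,-9,4.0,-2.0,-0.4,8.5,0,0,-9,4.3,-1.4,-0.4,8.5,0,0,-9,4.4,-0.7,-0.4,8.5,0,0,-9,4.5,0,-0.4,8.5,0,0,-9,4.4,0.7,-0.4,8.5], squeeze=20)

```text
time: 2.0
ee_pos: [0.2806, -0.1459, 0.2806]
tcp_rot: [0.691, 0.723, 0.0, 0.0]
force: [1.1, 0.1, 0.4]
finger_gap: 0.0853
grasp_force: 0.0
```

>>> carry_out(targets=[0,0,-9,4.3,1.4,-0.4,8.5,0,0,-9,4.0,2.0,-0.4,8.5,0,0,-9,3.6,2.6,-0.4,8.5,0,0,-9,3.2,3.2,-0.4,8.5,0,0,-9,2.6,3.6,-0.4,8.5,0,0,-9,2.0,4.0,-0.4,8.5,0,0,-9,1.4,4.3,-0.4,8.5,0,0,-9,0.7,4.4,-0.4,8.5])

```text
time: 3.0
ee_pos: [0.3774, 0.1996, 0.3126]
tcp_rot: [0.134, 0.991, 0.0, 0.0]
force: [0.7, -0.8, 0.6]
finger_gap: 0.085
grasp_force: 0.0
```

```bash
cat > look.py <<'E'
from h import *
import sys
def look(n,views=("wrist","side","scene")):
    s=get_state(); print(s["time"],s["ee_pos"],s["tcp_rot"].round(3))
    for c in views:
        p=eyes.get_image(c); save(p,n+c+".png")
        for q,z in(("clamp_jig",0),("grip_back",.1),("trigger_front",.091),("tab_top",.052),("edge_socket",0),("board_edge",.007),("jaw_face",.025)):
            for r in nets.spot_point(q,p)[:2]:
                u,v=r["at"][0]*640,r["at"][1]*400; print(c,q,round(r["conf"],2),round(u),round(v),atz(p,u,v,z).round(4))
if __name__=="__main__": look(sys.argv[1])
E
python3 look.py a
```

```text
3.0 [0.37739424 0.19963422 0.31256783] [0.134 0.991 0.    0.   ]
wrist clamp_jig 0.61 388 194 [0.4512 0.2777 0.    ]
wrist clamp_jig 0.55 315 192 [0.4232 0.1876 0.    ]
wrist grip_back 0.6 282 215 [0.4119 0.1566 0.1   ]
wrist trigger_front 0.56 343 212 [0.4285 0.2161 0.091 ]
wrist trigger_front 0.44 145 248 [ 0.4118 -0.0014  0.091 ]
wrist tab_top 0.81 236 201 [0.3959 0.1019 0.052 ]
wrist edge_socket 0.91 430 192 [0.463  0.3314 0.    ]
wrist board_edge 0.79 419 198 [0.4639 0.3143 0.007 ]
wrist board_edge 0.61 579 151 [0.4592 0.5283 0.007 ]
wrist jaw_face 0.7 351 196 [0.434 0.231 0.025]
side clamp_jig 0.68 306 240 [0.4169 0.173  0.    ]
side grip_back 0.79 305 219 [0.4233 0.1536 0.1   ]
side grip_back 0.54 328 204 [0.4706 0.2188 0.1   ]
side trigger_front 0.54 313 206 [0.4309 0.2152 0.091 ]
side tab_top 0.58 292 247 [0.3978 0.0966 0.052 ]
side tab_top 0.47 298 312 [ 0.4576 -0.0954  0.052 ]
side edge_socket 0.9 333 204 [0.466  0.3322 0.    ]
side board_edge 0.75 353 128 [0.4705 0.7241 0.007 ]
side board_edge 0.65 325 204 [0.4453 0.3168 0.007 ]
scene clamp_jig 0.75 321 251 [ 0.4224  0.1914 -0.    ]
scene clamp_jig 0.43 319 231 [0.4514 0.2507 0.    ]
scene grip_back 0.94 330 242 [0.4278 0.1631 0.1   ]
scene trigger_front 0.54 318 231 [0.4217 0.2135 0.091 ]
scene tab_top 0.53 335 272 [0.404  0.0958 0.052 ]
scene edge_socket 0.54 310 211 [ 0.468   0.3264 -0.    ]
scene board_edge 0.88 275 168 [0.4567 0.5249 0.007 ]
scene board_edge 0.5 308 213 [0.4567 0.3191 0.007 ]
```

View pics/awrist.png

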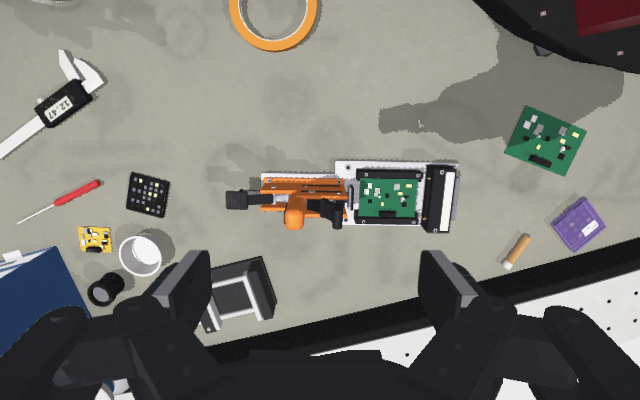

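The wrist view shows the jig nearly aligned with the image x axis. The tab is at (236,200), the grip at (294,212), the trigger at (335,213), the board at (388,195) and the socket at (440,198). Next I'll fit the jig pose.

```bash
cat > fit.py <<'E'
from h import *
from scipy.optimize import least_squares
# jig frame xy, measured world xy
D=[((0,0),(.4232,.1876),1),((-.027,0),(.4119,.1566),2),((.033,0),(.4285,.2161),2),((-.086,0),(.3959,.1019),2),((.05,0),(.434,.231),2),
((0,0),(.4169,.173),.7),((-.027,0),(.4233,.1536),1),((.033,0),(.4309,.2152),1),((-.086,0),(.3978,.0966),1),
((0,0),(.4224,.1914),.7),((-.027,0),(.4278,.1631),1),((.033,0),(.4217,.2135),1),((-.086,0),(.404,.0958),1)]
S=[((.463,.3314),2),((.466,.3322),1),((.468,.3264),1)]
def f(p):
    c,s=np.cos(p[2]),np.sin(p[2]); M=np.array([[c,-s],[s,c]]); o=p[:2]
    return np.concatenate([w*(o+M@np.array(a)-b) for a,b,w in D]+[w*(o+M@np.array([p[3],0])-b) for b,w in S])
r=least_squares(f,[.42,.18,1.3,.16],loss="soft_l1",f_scale=.004)
print(r.x[:2],np.degrees(r.x[2]),r.x[3]); print((f(r.x).reshape(-1,2)*1000).round(1).tolist())
x,y,a,sx=r.x
W=lambda X,Y=0:(x+X*np.cos(a)-Y*np.sin(a),y+X*np.sin(a)+Y*np.cos(a))
E
cat > ov.py <<'E'
from fit import *
p=eyes.get_image("wrist")
im=p["frame"][:,:,::-1].copy()
def pt(X,Y,Z,c):
    u,v=proj(p,[*W(X,Y),Z]); cv2.drawMarker(im,(round(u),round(v)),c,cv2.MARKER_CROSS,5,1)
for Y in(.042,-.042):
    for X in(54e-3,133e-3): pt(X,Y,.01,(255,0,255))
for P in((-.027,0,.1),(-.007,0,.117),(.033,0,.091),(-.086,0,.052),(-.06,.013,.068),(.04,.013,.068),(-.06,-.013,.068),(.04,-.013,.068)): pt(*P,(255,255,0))
cv2.imwrite("pics/ov.png",cv2.resize(im[130:260,210:480],None,fx=2.9,fy=2.9,interpolation=cv2.INTER_CUBIC))
E
python3 ov.py
```

```text
[0.42069088 0.18323477] 73.88687383758086 0.15395758665948797
[[-2.5, -4.4], [2.6, 1.4], [2.7, -2.3], [1.8, -2.6], [1.1, 0.5], [2.7, 7.2], [-10.1, 3.7], [-1.1, -0.3], [-1.0, 4.0], [-1.2, -5.7], [-14.6, -5.8], [8.1, 1.4], [-7.2, 4.8], [0.8, -0.5], [-2.6, -1.1], [-4.6, 4.7]]
```

View pics/ov.png

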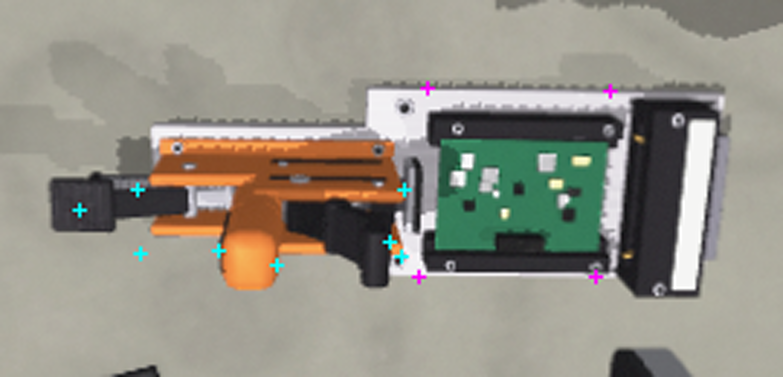

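The overlay agrees with the picture to about 2 mm: grip rear at crop (220,250), trigger front at (390,242), tab at (80,208).

```bash
python3 -c "
from fit import *
print(rows([*W(.003),.16],np.degrees(a)+90,4,8.5)); print(W(.003))"
```

```text
[0.42069088 0.18323477] 73.88687383758086 0.15395758665948797
[[-2.5, -4.4], [2.6, 1.4], [2.7, -2.3], [1.8, -2.6], [1.1, 0.5], [2.7, 7.2], [-10.1, 3.7], [-1.1, -0.3], [-1.0, 4.0], [-1.2, -5.7], [-14.6, -5.8], [8.1, 1.4], [-7.2, 4.8], [0.8, -0.5], [-2.6, -1.1], [-4.6, 4.7]]
[0, 0, np.float64(0.1), -1.15, 0.01, 3.81, 8.5, 0, 0, np.float64(0.1), -1.15, 0.02, 3.81, 8.5, 0, 0, np.float64(0.1), -1.15, 0.02, 3.81, 8.5, 0, 0, np.float64(0.1), -1.15, 0.02, 3.81, 8.5]
(np.float64(0.42152348171521103), np.float64(0.186116912835559))
```

>>> carry_out(targets=[0,0,0.1,-1.15,0,3.8,8.5,0,0,0.1,-1.15,0,3.8,8.5,0,0,0.1,-1.15,0,3.8,8.5,0,0,0.1,-1.15,0.1,3.8,8.5,0,0,0,0,0,0,8.5])

```text
time: 4.88
ee_pos: [0.4203, 0.1858, 0.1584]
tcp_rot: [0.14, 0.99, -0.001, -0.002]
force: [-1.0, 0.5, 0.2]
finger_gap: 0.0847
grasp_force: 0.0
```

```bash
python3 -c "
from look import *
look('b',('wrist','scene'))
from fit import *
print(rows([*W(.003),.093],np.degrees(a)+90,1,8.5))"
```

```text
4.875 [0.42029902 0.1857735  0.15842556] [ 0.14   0.99  -0.001 -0.002]
wrist clamp_jig 0.97 320 185 [0.4213 0.1899 0.    ]
wrist grip_back 0.87 265 228 [0.4136 0.1588 0.1   ]
wrist trigger_front 0.74 368 222 [0.4296 0.2158 0.091 ]
wrist trigger_front 0.19 493 187 [0.4294 0.2899 0.091 ]
wrist tab_top 0.68 189 199 [0.3941 0.1026 0.052 ]
wrist edge_socket 0.75 496 188 [0.4651 0.3324 0.    ]
wrist edge_socket 0.75 71 275 [ 0.4401 -0.056   0.    ]
wrist board_edge 0.77 479 196 [0.466  0.3146 0.007 ]
wrist board_edge 0.37 263 227 [0.4416 0.1349 0.007 ]
wrist jaw_face 0.92 378 194 [0.4347 0.2318 0.025 ]
scene clamp_jig 0.91 321 251 [0.42   0.1908 0.    ]
scene grip_back 0.58 326 245 [0.4145 0.1602 0.1   ]
scene trigger_front 0.47 321 233 [0.4238 0.2024 0.091 ]
scene tab_top 0.55 333 272 [0.3984 0.0994 0.052 ]
scene edge_socket 0.49 308 208 [0.4671 0.3389 0.    ]
scene board_edge 0.94 275 165 [0.4616 0.536  0.007 ]
scene board_edge 0.83 308 212 [0.4572 0.3214 0.007 ]
[0.42069088 0.18323477] 73.88687383758086 0.15395758665948797
[[-2.5, -4.4], [2.6, 1.4], [2.7, -2.3], [1.8, -2.6], [1.1, 0.5], [2.7, 7.2], [-10.1, 3.7], [-1.1, -0.3], [-1.0, 4.0], [-1.2, -5.7], [-14.6, -5.8], [8.1, 1.4], [-7.2, 4.8], [0.8, -0.5], [-2.6, -1.1], [-4.6, 4.7]]
[0, 0, np.float64(0.0), 0.01, -0.03, 6.73, 8.5]
```

View pics/bwrist.png

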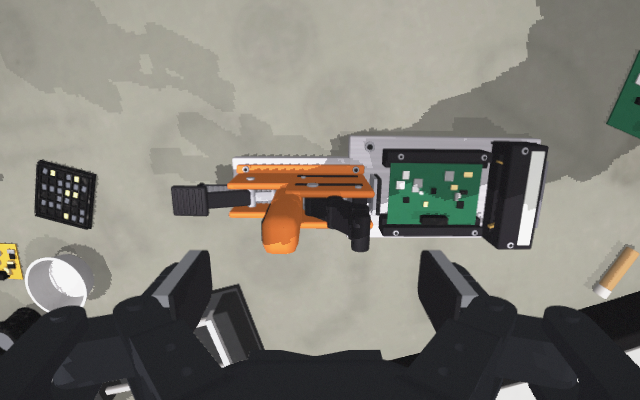

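The wrist view now shows the grip at (282,225), the trigger at (358,228) and the pads at (190,275) and (440,275), one on each side as intended. Next I'll descend and close to first contact.

>>> carry_out(targets=[0,0,0,0,0.05,3.3,8.5,0,0,0,0,0,3.2,8.5,0,0,0,0,0,0,7.0,0,0,0,0,0,0,6.6,0,0,0,0,0,0,6.2], squeeze=20)

```text
time: 6.3
ee_pos: [0.4227, 0.1871, 0.0965]
tcp_rot: [0.14, 0.99, 0.0, 0.001]
force: [-1.0, -0.0, 1.1]
finger_gap: 0.0618
grasp_force: 0.0
```

>>> carry_out(targets=[0,0,0,0,0,0.2,6.0,0,0,0,0,0,0,5.8,0,0,0,0,0,0,5.8])

```text
time: 6.68
ee_pos: [0.4221, 0.1855, 0.0943]
tcp_rot: [0.14, 0.99, -0.001, 0.001]
force: [-1.9, -9.7, 10.5]
finger_gap: 0.058
grasp_force: 10.5
```

>>> carry_out(targets=[0,0,0,0,-0.2,0,5.5,0,0,0,0,-0.2,0,5.1,0,0,0,0,-0.18,0,4.75,0,0,0,0,-0.18,0,4.4,0,0,0,0,-0.18,0,4.05,0,0,0,0,-0.18,0,3.7,0,0,0,0,0,0,3.7])

```text
time: 7.55
ee_pos: [0.4198, 0.1752, 0.0949]
tcp_rot: [0.14, 0.99, -0.001, 0.002]
force: [-3.0, -8.4, 15.5]
finger_gap: 0.0371
grasp_force: 10.1
```

>>> carry_out(targets=[0,0,0,0,0.35,-0.2,4.7,0,0,0,0,0.35,0,5.6,0,0,0,0,0.35,0,6.4,0,0,0,0,0,0,6.4])

```text
time: 8.05
ee_pos: [0.4216, 0.1865, 0.0952]
tcp_rot: [0.14, 0.99, 0.0, -0.0]
force: [0.3, -0.3, -0.2]
finger_gap: 0.0639
grasp_force: 0.0
```

```bash
python3 -c "
from look import *
look('c',('wrist','scene','side'))" | grep -E "jaw|trig|tab|board|^[0-9]"
```

```text
8.05 [0.4216208  0.18650795 0.09518552] [ 0.14  0.99  0.   -0.  ]
wrist trigger_front 0.9 388 270 [0.4294 0.2158 0.091 ]
wrist board_edge 0.73 524 219 [0.4668 0.3174 0.007 ]
wrist jaw_face 0.62 408 219 [0.4372 0.2399 0.025 ]
scene trigger_front 0.57 318 233 [0.4177 0.2069 0.091 ]
scene tab_top 0.73 319 230 [0.4385 0.2322 0.052 ]
scene tab_top 0.68 308 212 [0.4437 0.2998 0.052 ]
scene board_edge 0.63 306 211 [0.4553 0.3282 0.007 ]
side trigger_front 0.56 313 205 [0.4291 0.22   0.091 ]
side trigger_front 0.32 244 337 [ 0.3669 -0.2027  0.091 ]
side tab_top 0.58 308 235 [0.4315 0.1471 0.052 ]
side tab_top 0.46 293 253 [0.4058 0.0772 0.052 ]
side board_edge 0.84 343 166 [0.4696 0.5042 0.007 ]
side board_edge 0.64 355 128 [0.4775 0.7283 0.007 ]
side jaw_face 0.44 318 224 [0.4433 0.218  0.025 ]
```

>>> carry_out(targets=[0,0,0,0,-0.15,0,6.0,0,0,0,0,-0.25,0,5.5,0,0,0,0,-0.22,0,5.05,0,0,0,0,-0.22,0,4.6,0,0,0,0,-0.22,0,4.15,0,0,0,0,-0.18,0,3.75,0,0,0,0,0,0,3.7])

```text
time: 10.12
ee_pos: [0.4197, 0.1751, 0.0963]
tcp_rot: [0.14, 0.99, 0.001, 0.001]
force: [1.4, 3.9, 7.5]
finger_gap: 0.0372
grasp_force: 4.4
```

>>> carry_out(targets=[0,0,0,0,0.4,0,4.7,0,0,0,0,0.4,0,5.6,0,0,0,0,0.4,0,6.4,0,0,0,0,0,0,6.4])

```text
time: 10.62
ee_pos: [0.4214, 0.186, 0.0951]
tcp_rot: [0.14, 0.99, -0.0, -0.0]
force: [0.0, 1.0, -0.2]
finger_gap: 0.0639
grasp_force: 0.0
```

```bash
python3 -c "
from look import *
look('d',('wrist',))" | grep -E "jaw|trig|board|sock|^[0-9]"
```

```text
10.625 [0.42143144 0.18599331 0.09514786] [ 0.14  0.99 -0.   -0.  ]
wrist trigger_front 0.61 386 270 [0.4291 0.2147 0.091 ]
wrist edge_socket 0.84 541 206 [0.4643 0.3334 0.    ]
wrist board_edge 0.79 536 220 [0.4691 0.3248 0.007 ]
wrist jaw_face 0.57 421 219 [0.439  0.2467 0.025 ]
```

```bash
python3 -c "
import cv2
a=cv2.imread('pics/cwrist.png')[150:260,340:580];b=cv2.imread('pics/dwrist.png')[150:260,340:580]
cv2.imwrite('pics/cd.png',cv2.resize(cv2.vconcat([a,b]),None,fx=2.7,fy=2.7,interpolation=cv2.INTER_CUBIC))"
```

```text
(no output)
```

View pics/cd.png

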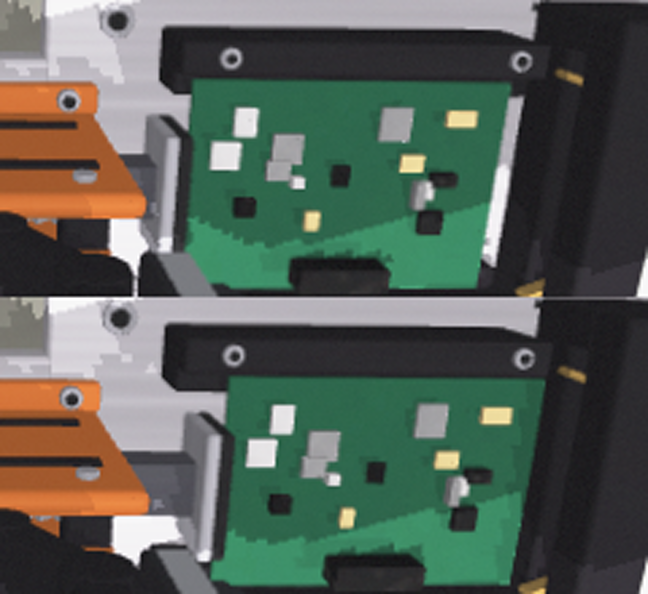

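The crops before and after stroke 2 show the pad now on the board's rear edge (crop x≈230). The board has moved forward, and its front edge (≈545) is close to the socket mouth. I'll do stroke 3 in steps.

>>> carry_out(targets=[0,0,0,0,-0.15,0,6.0,0,0,0,0,-0.25,0,5.5,0,0,0,0,-0.2,0,5.1,0,0,0,0,-0.2,0,4.7,0,0,0,0,0,0,4.7], squeeze=20)

```text
time: 11.65
ee_pos: [0.4211, 0.1794, 0.0965]
tcp_rot: [0.14, 0.99, 0.002, 0.002]
force: [2.1, 7.3, 4.8]
finger_gap: 0.0467
grasp_force: 3.8
```

>>> carry_out(targets=[0,0,0,0,-0.13,0,4.45,0,0,0,0,-0.13,0,4.2,0,0,0,0,0,0,4.2])

```text
time: 12.02
ee_pos: [0.4206, 0.1772, 0.0965]
tcp_rot: [0.139, 0.99, 0.002, 0.002]
force: [2.2, 8.3, 7.1]
finger_gap: 0.0422
grasp_force: 4.5
```

>>> carry_out(targets=[0,0,0,0,-0.08,0,3.95,0,0,0,0,-0.1,0,3.75,0,0,0,0,0,0,3.7])

```text
time: 12.4
ee_pos: [0.4199, 0.175, 0.0964]
tcp_rot: [0.14, 0.99, 0.002, 0.002]
force: [1.5, 7.3, 7.4]
finger_gap: 0.0372
grasp_force: 5.0
```

>>> carry_out(targets=[0,0,0,0,0.4,0,4.7,0,0,0,0,0.4,0,5.6,0,0,0,0,0.45,0,6.4,0,0,0,0,0,0,6.4])

```text
time: 12.9
ee_pos: [0.4214, 0.1861, 0.0951]
tcp_rot: [0.14, 0.99, -0.0, -0.0]
force: [-0.5, 1.1, 0.6]
finger_gap: 0.0641
grasp_force: 0.0
```

```bash
python3 -c "
from look import *
look('e',('wrist',))
import cv2
b=cv2.imread('pics/ewrist.png')[150:260,340:580]
cv2.imwrite('pics/e1.png',cv2.resize(b,None,fx=2.7,fy=2.7,interpolation=cv2.INTER_CUBIC))" | grep -E "jaw|trig|board|sock|^[0-9]"
```

```text
12.9 [0.42143293 0.18609714 0.09513057] [ 0.14  0.99 -0.   -0.  ]
wrist trigger_front 0.94 388 272 [0.4302 0.215  0.091 ]
wrist edge_socket 0.65 541 208 [0.4653 0.333  0.    ]
wrist board_edge 0.72 546 219 [0.4704 0.3316 0.007 ]
wrist board_edge 0.24 8 213 [ 0.3667 -0.0143  0.007 ]
wrist jaw_face 0.91 433 220 [0.4417 0.2533 0.025 ]
```

View pics/e1.png

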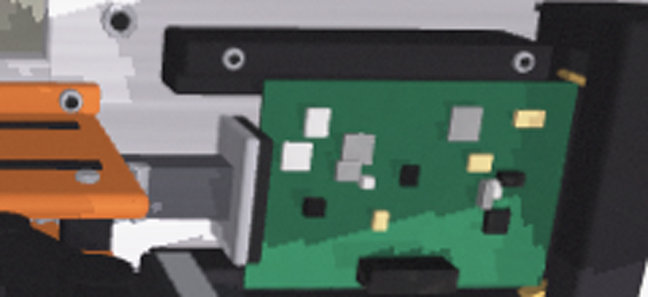

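The board's front edge (crop x≈578) is now at the socket mouth, between the brass springs. For stroke 4 I'll bias the fingers so the rear one bears on the fixed grip.

>>> carry_out(targets=[0,0,0,0,-0.1,0,6.0,0,0,0,0,-0.2,0,5.5,0,0,0,0,-0.2,0,5.1,0,0,0,0,0,0,5.1])

```text
time: 13.8
ee_pos: [0.4211, 0.1823, 0.0968]
tcp_rot: [0.14, 0.99, 0.002, 0.001]
force: [-4.6, 5.6, 19.8]
finger_gap: 0.0516
grasp_force: 15.9
```

>>> carry_out(targets=[0,0,0,0,-0.2,0,4.8,0,0,0,0,-0.15,0,4.5,0,0,0,0,0,0,4.5])

```text
time: 14.18
ee_pos: [0.4209, 0.179, 0.0967]
tcp_rot: [0.14, 0.99, 0.002, 0.002]
force: [0.6, 5.8, 10.9]
finger_gap: 0.0447
grasp_force: 7.4
```

>>> carry_out(targets=[0,0,0,0,-0.12,0,4.2,0,0,0,0,-0.12,0,3.95,0,0,0,0,-0.1,0,3.75,0,0,0,0,0,0,3.7])

```text
time: 14.68
ee_pos: [0.4199, 0.1751, 0.0965]
tcp_rot: [0.14, 0.99, 0.001, 0.002]
force: [1.6, 2.6, 10.5]
finger_gap: 0.0372
grasp_force: 7.6
```

>>> carry_out(targets=[0,0,0,0,0.4,0,4.7,0,0,0,0,0.4,0,5.6,0,0,0,0,0.39,0,6.4,0,0,0,0,0,0,6.4])

```text
time: 15.18
ee_pos: [0.4215, 0.1861, 0.0951]
tcp_rot: [0.14, 0.99, -0.0, -0.0]
force: [0.2, -0.3, -0.9]
finger_gap: 0.0636
grasp_force: 0.0
```

```bash
python3 -c "
from look import *
look('f',('wrist',))
import cv2
b=cv2.imread('pics/fwrist.png')[150:260,340:580]
cv2.imwrite('pics/f1.png',cv2.resize(b,None,fx=2.7,fy=2.7,interpolation=cv2.INTER_CUBIC))" | grep -E "jaw|trig|board|sock|^[0-9]"
```

```text
15.175 [0.42146729 0.18608507 0.09513998] [ 0.14  0.99 -0.   -0.  ]
wrist trigger_front 0.56 387 272 [0.4301 0.2148 0.091 ]
wrist edge_socket 0.66 537 208 [ 0.4644  0.3308 -0.    ]
wrist board_edge 0.7 560 216 [0.4715 0.3417 0.007 ]
wrist jaw_face 0.9 446 218 [0.4429 0.2611 0.025 ]
```

View pics/f1.png

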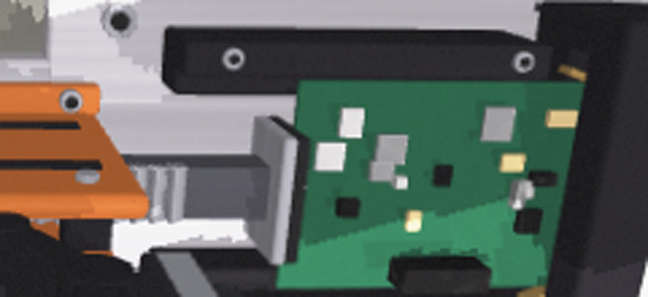

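The board is now about 8 mm inside the mouth (rear edge at crop x≈298), so some 5–6 mm remain. I'll take stroke 5 in fine steps and watch for it going solid.

>>> carry_out(targets=[0,0,0,0,-0.1,0,6.0,0,0,0,0,-0.2,0,5.5,0,0,0,0,-0.15,0,5.2,0,0,0,0,0,0,5.2])

```text
time: 16.08
ee_pos: [0.4213, 0.1832, 0.0966]
tcp_rot: [0.14, 0.99, 0.002, 0.001]
force: [-3.8, 7.2, 13.7]
finger_gap: 0.0529
grasp_force: 18.6
```

>>> carry_out(targets=[0,0,0,0,-0.18,0,4.9,0,0,0,0,-0.08,0,4.75,0,0,0,0,0,0,4.75])

```text
time: 16.45
ee_pos: [0.421, 0.1804, 0.0971]
tcp_rot: [0.14, 0.99, 0.002, 0.001]
force: [-3.2, 6.0, 18.4]
finger_gap: 0.0479
grasp_force: 13.0
```

>>> carry_out(targets=[0,0,0,0,-0.04,0,4.6,0,0,0,0,0,0,4.6])

```text
time: 16.7
ee_pos: [0.4209, 0.1796, 0.0967]
tcp_rot: [0.14, 0.99, 0.001, 0.001]
force: [-1.4, 3.2, 16.5]
finger_gap: 0.0465
grasp_force: 10.2
```

```bash
python3 -c "
from look import *
look('g',('wrist',))" | grep -E "jaw|board|sock|^[0-9]"
```

```text
16.7 [0.42092416 0.17955103 0.09673261] [0.14  0.99  0.001 0.001]
wrist edge_socket 0.7 547 205 [0.4651 0.3325 0.    ]
wrist board_edge 0.61 572 217 [0.4755 0.345  0.007 ]
wrist jaw_face 0.93 462 214 [0.4435 0.2655 0.025 ]
```

>>> carry_out(targets=[0,0,0,0,-0.07,0,4.45,0,0,0,0,0,0,4.45])

```text
time: 17.35
ee_pos: [0.4208, 0.1789, 0.0969]
tcp_rot: [0.14, 0.99, 0.001, 0.002]
force: [-2.8, 4.1, 18.3]
finger_gap: 0.045
grasp_force: 12.1
```

>>> carry_out(targets=[0,0,0,0,-0.07,0,4.3,0,0,0,0,0,0,4.3])

```text
time: 17.6
ee_pos: [0.4206, 0.1782, 0.097]
tcp_rot: [0.14, 0.99, 0.001, 0.002]
force: [-2.5, 3.8, 19.5]
finger_gap: 0.0434
grasp_force: 13.2
```

>>> carry_out(targets=[0,0,0,0,-0.05,0,4.2,0,0,0,0,0,0,4.2])

```text
time: 17.85
ee_pos: [0.4205, 0.1777, 0.0971]
tcp_rot: [0.14, 0.99, 0.001, 0.002]
force: [-2.0, 2.1, 20.8]
finger_gap: 0.0424
grasp_force: 13.9
```

>>> carry_out(targets=[0,0,0,0,-0.05,0,4.1,0,0,0,0,0,0,4.1])

```text
time: 18.1
ee_pos: [0.4204, 0.1772, 0.0971]
tcp_rot: [0.14, 0.99, 0.001, 0.002]
force: [-2.7, 3.1, 23.0]
finger_gap: 0.0414
grasp_force: 15.4
```

```bash
python3 -c "
from look import *
look('i',('wrist',))
import cv2
g=cv2.imread('pics/gwrist.png')[150:260,380:600];b=cv2.imread('pics/iwrist.png')[150:260,380:600]
cv2.imwrite('pics/gi.png',cv2.resize(cv2.vconcat([g,b]),None,fx=2.7,fy=2.7,interpolation=cv2.INTER_CUBIC))
G=[cv2.cvtColor(cv2.imread('pics/%swrist.png'%k),6).astype('float32') for k in 'gi']
# board and socket shift between frames by phase correlation
for n,(r0,r1,c0,c1) in dict(board=(180,250,470,545),guide=(158,182,400,540),sock=(160,250,580,620)).items():
    print(n,cv2.phaseCorrelate(G[0][r0:r1,c0:c1].copy(),G[1][r0:r1,c0:c1].copy(),cv2.createHanningWindow((c1-c0,r1-r0),5)))
" | grep -E "jaw|trig|board|sock|guide|^[0-9]"
```

```text
18.1 [0.4203969  0.17721156 0.09714256] [0.14  0.99  0.001 0.002]
wrist trigger_front 0.84 368 279 [0.4314 0.1975 0.091 ]
wrist edge_socket 0.67 547 200 [0.4615 0.3309 0.    ]
wrist jaw_face 0.79 465 215 [0.4446 0.2646 0.025 ]
board ((5.101965320182522, -0.6232621345780913), 0.9172078028431645)
guide ((4.153055687714939, -0.2577214682307769), 0.8395011576789396)
sock ((2.909977012879004, -0.3757612273884874), 0.6662160205841064)
```

View pics/gi.png

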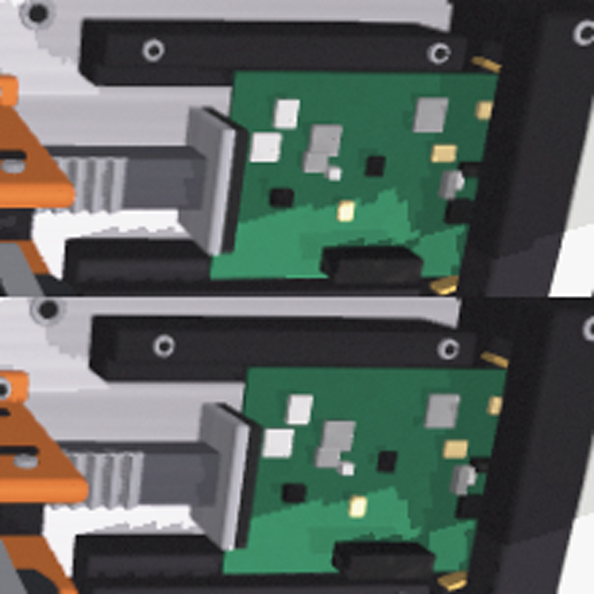

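The crops show the board barely moved between the last two looks (about 1 px relative to the guide) while the bar teeth advanced, so it may already be solid. I'll measure it properly by feature tracking.

```bash
cat > track.py <<'E'
from h import *
# each picture's camera pose from the guides/plate (static) would shift; use one fresh wrist T + tool-pose offsets
import sys
poses=dict(a=None)
p=eyes.get_image("wrist"); s=get_state()
Tt=np.eye(4); Tt[:3,:3]=R.from_quat(s["tcp_rot"]).as_matrix(); Tt[:3,3]=s["ee_pos"]
C=np.linalg.inv(Tt)@p["T"]
P=dict(c=([.4216208,.18650795,.09518552],[.14,.99,0,0]),d=([.42143144,.18599331,.09514786],[.14,.99,0,0]),e=([.42143293,.18609714,.09513057],[.14,.99,0,0]),
f=([.42146729,.18608507,.09513998],[.14,.99,0,0]),g=([.42092416,.17955103,.09673261],[.14,.99,.001,.001]),i=([.4203969,.17721156,.09714256],[.14,.99,.001,.002]))
ax=np.array([np.cos(1.2896),np.sin(1.2896)])
ref=cv2.cvtColor(cv2.imread("pics/fwrist.png"),6)
# patches in f: x0,y0,w,h,z   (crop f1 = (340,150), 2.7x)
pat=dict(board=(448,186,52,50,.016),screw1=(418,163,18,16,.03),screw2=(526,164,18,16,.03),pad=(432,190,20,40,.03))
base=None
for k in "cdefgi":
    im=cv2.cvtColor(cv2.imread(f"pics/{k}wrist.png"),6); T=np.eye(4); T[:3,:3]=R.from_quat(P[k][1]).as_matrix(); T[:3,3]=P[k][0]
    q=dict(p); q["T"]=T@C; o={}
    for n,(x,y,w,h,z) in pat.items():
        m=cv2.matchTemplate(im[max(0,y-15):y+h+15,x-60:x+w+60],ref[y:y+h,x:x+w],cv2.TM_CCOEFF_NORMED); _,v,_,l=cv2.minMaxLoc(m)
        def sub(a,b,c): return 0 if a+c-2*b==0 else .5*(a-c)/(a-2*b+c)
        dx=sub(m[l[1],l[0]-1],m[l[1],l[0]],m[l[1],l[0]+1]) if 0<l[0]<m.shape[1]-1 else 0
        X=atz(q,x-60+l[0]+dx+w/2,y-15+l[1]+h/2,z); o[n]=(X[:2]@ax*1000,v)
    st=(o["screw1"][0]+o["screw2"][0])/2
    print(k,{n:(round(float(a-st),2),round(float(v),2)) for n,(a,v) in o.items()})
E
python3 track.py
```

```text
c {'board': (-18.96, 0.89), 'screw1': (-31.35, 0.99), 'screw2': (31.35, 0.98), 'pad': (-45.16, 0.8)}
d {'board': (-11.2, 0.91), 'screw1': (-31.37, 0.99), 'screw2': (31.37, 0.99), 'pad': (-36.88, 0.88)}
e {'board': (-3.11, 0.94), 'screw1': (-31.38, 1.0), 'screw2': (31.38, 1.0), 'pad': (-28.79, 0.95)}
f {'board': (4.97, 1.0), 'screw1': (-31.38, 1.0), 'screw2': (31.38, 1.0), 'pad': (-20.73, 1.0)}
g {'board': (9.8, 0.93), 'screw1': (-31.31, 0.97), 'screw2': (31.31, 0.9), 'pad': (-16.52, 0.94)}
i {'board': (10.77, 0.91), 'screw1': (-31.3, 0.95), 'screw2': (31.3, 0.9), 'pad': (-15.72, 0.92)}
```

>>> carry_out(targets=[0,0,0,0,-0.04,0,4.02,0,0,0,0,0,0,4.02])

```text
time: 18.8
ee_pos: [0.4204, 0.1769, 0.0972]
tcp_rot: [0.14, 0.99, 0.001, 0.002]
force: [-3.3, 3.1, 23.5]
finger_gap: 0.0406
grasp_force: 15.7
```

```bash
cat > st.py <<'E'
import sys
from look import *
k=sys.argv[1]; s=get_state(); p=eyes.get_image("wrist"); save(p,k+"wrist.png")
t=open("track.py").read()
t=t.replace("C=np.linalg","P0=(s['ee_pos'].tolist(),s['tcp_rot'].tolist());C=np.linalg",1).replace('ax=np.array','P["%s"]=(%s,%s)\nax=np.array'%(k,s["ee_pos"].tolist(),s["tcp_rot"].tolist()),1).replace('"cdef','"%s'%("cdef"),1)
t=t.replace('gi":','gi%s":'%k); open("track.py","w").write(t)
E
python3 st.py j; python3 track.py | tail -3
```

```text
g {'board': (9.8, 0.93), 'screw1': (-31.32, 0.97), 'screw2': (31.32, 0.9), 'pad': (-16.53, 0.94)}
i {'board': (10.77, 0.91), 'screw1': (-31.3, 0.95), 'screw2': (31.3, 0.9), 'pad': (-15.72, 0.92)}
j {'board': (10.75, 0.9), 'screw1': (-31.32, 0.97), 'screw2': (31.32, 0.89), 'pad': (-15.74, 0.9)}
```

>>> carry_out(targets=[0,0,0,0,-0.03,0,3.94,0,0,0,0,0,0,3.94])

```text
time: 19.15
ee_pos: [0.4203, 0.1766, 0.0973]
tcp_rot: [0.14, 0.99, 0.001, 0.002]
force: [-2.3, 2.8, 24.9]
finger_gap: 0.0401
grasp_force: 17.0
```

```bash
python3 st.py k; python3 track.py | tail -2; python3 -c "
from look import *
look('z',('wrist',))" | grep sock
```

```text
i {'board': (10.77, 0.91), 'screw1': (-31.3, 0.95), 'screw2': (31.3, 0.9), 'pad': (-15.72, 0.92)}
j {'board': (10.75, 0.9), 'screw1': (-31.32, 0.97), 'screw2': (31.32, 0.89), 'pad': (-15.74, 0.9)}
wrist edge_socket 0.63 550 203 [0.464 0.332 0.   ]
```

```bash
sed -i 's/"cdefgij"/"cdefgijk"/' track.py; python3 track.py | tail -1
```

```text
k {'board': (10.84, 0.91), 'screw1': (-31.29, 0.94), 'screw2': (31.29, 0.91), 'pad': (-15.68, 0.93)}
```

The board no longer moves (under 0.1 mm) while the force rises, so it is home. Now I'll let go of the trigger, rise and go to the tab.

>>> carry_out(targets=[0,0,0,0,0.4,0,4.9,0,0,0,0,0.4,0,5.8,0,0,0,0,0.3,0,6.8,0,0,0,0,0,0,8.0,0,0,0,0,0,-2,8.4,0,0,0,0,0,-3,8.4,0,0,0,0,0,-3,8.4,0,0,0,0,0,0,8.4])

```text
time: 20.7
ee_pos: [0.4229, 0.1865, 0.177]
tcp_rot: [0.14, 0.99, 0.001, 0.002]
force: [-0.1, 0.1, -0.2]
finger_gap: 0.0838
grasp_force: 0.0
```

```bash
python3 st.py l; python3 -c "
from look import *
look('m',('wrist',))
from fit import *
print(rows([*W(-.086),.16],np.degrees(a)+90,1,0))" | grep -vE "^\[\["
```

```text
20.75 [0.42212241 0.18629195 0.17574687] [0.14  0.99  0.    0.001]
wrist clamp_jig 0.61 314 176 [0.4192 0.1866 0.    ]
wrist grip_back 0.7 265 215 [0.4134 0.1582 0.1   ]
wrist grip_back 0.31 348 175 [0.4037 0.2125 0.1   ]
wrist tab_top 0.58 193 191 [0.3947 0.1014 0.052 ]
wrist tab_top 0.3 78 185 [0.3655 0.0178 0.052 ]
wrist edge_socket 0.7 483 178 [0.4631 0.3313 0.    ]
wrist board_edge 0.75 502 187 [0.4734 0.3436 0.007 ]
wrist jaw_face 0.9 416 184 [0.4439 0.2662 0.025 ]
[0.42069088 0.18323477] 73.88687383758086 0.15395758665948797
[0, 0, np.float64(0.0), -0.01, -8.9, 1.49, 0]
```

>>> carry_out(targets=[0,0,0,0.1,-3,0,4,0,0,0,0,-3,0,0,0,0,0,0,-2.9,0,0,0,0,0,0,0,0,0,0,0,0,0,0,4,0,0,0,0,0,0,4,0,0,0,0,0,0,1.5,0,0,0,0,0,0,0,0])

```text
time: 22.15
ee_pos: [0.3953, 0.1015, 0.0794]
tcp_rot: [0.14, 0.99, -0.0, -0.001]
force: [-0.1, -0.2, 0.4]
finger_gap: 0.0004
grasp_force: 0.0
```

>>> carry_out(targets=[0,0,0,0,0,0.5,0,0,0,0,0,0,0.5,0,0,0,0,0,0,0.3,0,0,0,0,0,0,0,0])

```text
time: 22.65
ee_pos: [0.3963, 0.1008, 0.0674]
tcp_rot: [0.14, 0.99, -0.0, 0.0]
force: [0.7, -1.7, 1.2]
finger_gap: 0.0001
grasp_force: 0.9
```

>>> carry_out(targets=[0,0,0,0,0,0.4,0,0,0,0,0,0,0.4,0,0,0,0,0,0,0,0,0,0,0,0,0,0,0])

```text
time: 23.15
ee_pos: [0.3962, 0.1007, 0.0596]
tcp_rot: [0.14, 0.99, -0.0, 0.0]
force: [-2.6, -6.0, 13.0]
finger_gap: -0.0003
grasp_force: 6.8
```

>>> carry_out(targets=[0,0,0,0,0,0,0,0,0,0,0,0,0,0,0,0,0,0,0,0,0,0,0,0,0,0,0,0,0,0,0,0,0,0,0,0,0,0,0,0,0,0,0,0,0,0,0,0,0,0,0,0,0,0,0,0])

```text
time: 24.15
ee_pos: [0.3962, 0.1007, 0.0596]
tcp_rot: [0.14, 0.99, -0.0, 0.0]
force: [-2.8, -5.4, 12.4]
finger_gap: -0.0003
grasp_force: 6.8
```

```bash
python3 -c "
from look import *
look('n',('wrist','side','scene'))" | grep -E "jaw|board|sock|tab|^[0-9]"
```

```text
24.15 [0.39621922 0.10065188 0.05960314] [ 0.14  0.99 -0.    0.  ]
wrist jaw_face 0.67 582 242 [0.4352 0.2324 0.025 ]
side tab_top 0.47 271 297 [ 0.3845 -0.0637  0.052 ]
side edge_socket 0.84 334 204 [0.4678 0.3283 0.    ]
side board_edge 0.85 352 126 [0.4681 0.7353 0.007 ]
side board_edge 0.68 343 162 [0.4645 0.5273 0.007 ]
side jaw_face 0.58 302 217 [0.3943 0.237  0.025 ]
scene board_edge 0.62 307 206 [0.4669 0.3424 0.007 ]
scene board_edge 0.32 375 310 [ 0.4447 -0.0457  0.007 ]
scene jaw_face 0.41 381 342 [ 0.4004 -0.1285  0.025 ]
```

The jaw is back at its start, (0.435, 0.232). I'll lift off and verify.

>>> carry_out(targets=[0,0,0,0,0,-2,0,0,0,0,0,0,-4,0,0,0,0,0,0,-4,0,0,0,0,0,4.5,-1.6,0,0,0,0,0,4.4,0,0,0,0,0,0,0,0,0])

```text
time: 26.1
ee_pos: [0.4213, 0.189, 0.1752]
tcp_rot: [0.138, 0.99, 0.001, 0.0]
force: [0.0, -0.8, -0.8]
finger_gap: -0.0001
grasp_force: 0.0
```

```bash
python3 st.py o; sed -i 's/"cdefgijk"/"cdefgijklo"/' track.py; sed -i 's/^ref=/P.setdefault("l",P["k"]);P.setdefault("o",(s["ee_pos"].tolist(),s["tcp_rot"].tolist()))\nref=/' track.py; python3 track.py | tail -2
python3 - <<'E'
from look import *
look('q',('wrist',))
b=lambda k:cv2.cvtColor(cv2.imread(f"pics/{k}wrist.png"),6)
# board-to-socket: compare picture l (board home, trigger released) with o, similar height
orb=cv2.SIFT_create(); L,O=b("l"),b("o")
m=np.zeros_like(L); m[130:260,390:520]=255
k1,d1=orb.detectAndCompute(L,m); k2,d2=orb.detectAndCompute(O,None)
M=[x for x,y in cv2.BFMatcher().knnMatch(d1,d2,k=2) if x.distance<.7*y.distance]
for x in M: print(np.round(k1[x.queryIdx].pt),(np.array(k2[x.trainIdx].pt)-k1[x.queryIdx].pt).round(1))
E
```

```text
l {'board': (-45.35, 0.34), 'screw1': (-4.63, 0.78), 'screw2': (4.63, 0.55), 'pad': (1.68, 0.43)}
o {'board': (49.75, 0.28), 'screw1': (-5.48, 0.75), 'screw2': (5.48, 0.49), 'pad': (0.87, 0.43)}
26.2 [0.42011454 0.18676552 0.17475056] [ 0.139  0.99  -0.    -0.001]
wrist clamp_jig 0.83 315 179 [0.4192 0.1876 0.    ]
wrist grip_back 0.92 266 220 [0.4143 0.158  0.1   ]
wrist tab_top 0.83 193 193 [0.3937 0.101  0.052 ]
wrist tab_top 0.41 15 251 [ 0.3977 -0.0608  0.052 ]
wrist edge_socket 0.65 481 184 [0.4641 0.3283 0.    ]
wrist edge_socket 0.59 265 218 [0.442  0.1344 0.    ]
wrist jaw_face 0.86 372 190 [0.4354 0.2312 0.025 ]
wrist jaw_face 0.37 358 216 [0.4543 0.2146 0.025 ]
[415. 210.] [-2.2  3.9]
[431. 190.] [-2.  4.]
[431. 190.] [-2.  4.]
[431. 161.] [-2.1  4.1]
[440. 171.] [-2.  4.]
[445. 180.] [-2.1  4. ]
[445. 180.] [-2.1  4. ]
[445. 183.] [-2.1  4.2]
[446. 206.] [-2.1  4.2]
[449. 193.] [-2.   4.2]
[454. 133.] [-1.9  3.9]
[457. 181.] [-1.9  4.5]
[458. 222.] [31.  16.5]
[460. 148.] [-1.8  4.1]
[463. 227.] [-1.9  4.8]
[463. 227.] [-1.9  4.8]
[464. 201.] [-1.8  4.1]
[466. 222.] [-2. 
[... 170 characters left out ...]
4.1]
[475. 163.] [-2.1  4.1]
[476. 182.] [-1.8  3.7]
[476. 177.] [-2.   4.3]
[476. 209.] [-1.8  1.6]
[477. 142.] [-1.8  4. ]
[477. 167.] [-2.1  4.8]
[478. 216.] [-1.5  4.1]
[480. 186.] [-1.9  4. ]
[480. 186.] [-1.9  4. ]
[480. 193.] [-1.8  4.3]
[481. 154.] [-1.8  4.2]
[481. 199.] [-1.7  4.1]
[481. 137.] [-1.2  4.4]
[482. 137.] [-1.7  3.9]
[484. 211.] [-2.   4.8]
[486. 165.] [-1.8  4.2]
[487. 182.] [-1.8  4.2]
[495. 153.] [-1.8  4. ]
[501. 228.] [-2.   4.6]
[502. 234.] [-1.9  4.3]
[504. 231.] [-1.2  3.9]
[504. 230.] [-1.7  4.3]
[504. 230.] [-1.7  4.3]
[508. 141.] [-0.8  3.9]
[508. 225.] [-1.9  4.2]
[512. 231.] [-1.7  4.5]
[513. 148.] [-1.9  4.6]
[514. 234.] [-1.8  4.4]
[516. 131.] [-1.8  3.9]
```

The board has not moved relative to the guides or socket since the trigger was released, and the jaw is fully back.

```bash
python3 -c "
from station import env
print(env.job_done())"
```

```text
the job is handed in; nothing more can be done
None
```

I pressed the board home in five trigger strokes and ran the jaw back with the release tab, then handed the job in at about 26 s. My tracking showed the board solid at its stop and unmoved after the release; the judge returned no verdict, and peak jaw force was only inferred from the finger forces (about 21 N at the trigger).

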